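Pack the sealed samples into the carrier

ROBOT

A 6-joint arm with a two-finger parallel gripper is mounted at the origin on the work surface. World frame = base frame: x ahead of the robot, y to its left, z up, the work surface at z = 0. Lengths are in m, angles in degrees, forces in N, time in s.
With the tool pointing down it reaches from about 0.25 to 0.725 m from the base axis. Payload 9.7 kg.
Tool frame: the origin (TCP) lies at the very end of the fingers, on their centre line; the grasp point (between the pads) lies 19 mm behind it; z points along the fingers, y is the direction in which the jaws open and shut (so a half turn about z gives the same grasp; the last joint's range is limited). The gripper opens to 85 mm and grips with 20 to 120 N. Pads are 22 mm wide; open, the fingers measure 114 mm over their backs; the gripper's body (76 mm by 85 mm) begins 54 mm behind the grasp point. The pads swing forward as they close: fully open they stand 13 mm farther back than shut.
Start: joints at [-73.625, 4.979, 10.078, 95.1, 0, 90], TCP at [0.155, -0.528, 0.231] pointing down, gripper open.
Joint ranges: [-179.16, 179.16], [-48.56, 103.87], [-65.8, 70.77], [-126.05, 130.52], [-82.76, 87.17], [-180, 180]. Speed limits (degrees/s): [127.2, 127.2, 147.25, 180, 180, 180].

INTERFACE

Orientations are given as [roll, pitch, yaw] about the fixed x, y, z axes, in that order (R = Rz(yaw) Ry(pitch) Rx(roll)).
In Python, from workcell import bot gives the robot as it stands.
- The arm moves only by the shell command python3 -m pendant 'ROWS' [FORCE]. ROWS is JSON, a list that holds one entry, the list of rows, each a list of 7 numbers: the shift along the tool's x, y, z in cm, then the turn, a rotation vector about the tool's x, y, z in rad, then the opening in per cent of the stroke, from 0 (shut) to 100 (fully open). In form: [[[dx, dy, dz, ax, ay, az, gripper], ...]]. A call has 1 to 5 rows; each row shifts and turns the pose as measured when the row begins, along the tool's axes as they then stand; what a row does not reach is not made up. A row lasts 1/12 s, in which the tool goes at most 41.7 mm and 7.16 degrees, less where a joint would pass 70% of its speed; a pose out of reach is approached as far as the arm can. A call with a gripper value outside its range is refused whole. The fingers move at their own pace and stop on an object; FORCE is the grip in N (left out, the last holds). Time passes only in rows, so rows that do not move let the fingers close. It gives the time, the measured TCP pose, the force and the opening at its end, in the units of the state.
- bot.get_obs(): the state, without advancing time (a new reading comes with each control period).
- bot.camera(name): name is "scene" or "top"; returns the picture (384x512x3 uint8, red, green, blue); there is no depth.
- bot.get_calibration(name): a dict with "intrinsics" (3x3 intrinsics, pixels), "pose" (4x4, takes a point from camera to world coordinates). Camera axes: x right, y down, z forward; pixel columns grow to the right and rows downward; lengths in m; the calibration is good to about 2 mm. A picture is of the moment at which its call begins. get_calibration takes no time and is no camera call.
- bot.job_done(): hands the job in, once; it reports no verdict.
Trained networks look in the newest picture that a camera, given by its name, has taken for a name from the list of things; names that differ only in an ending like _2 or _b are one class to them, and where a whole thing is asked for, a point or a joint stands for the part that bears it (a point fixed in the world has none). Each returns a list of dicts, best first, with "confidence" (0 to 1); they miss things now and then, are a little off and sometimes report something else, mostly with a low value. They report only what shows in the picture. A call takes as long as a camera call. They do not tell look-alikes from the thing itself.
- bot.masks_of(camera, thing): "pixels" (384x512 bool, what is visible of it) and "extent" ([left, top, right, bottom] in pixels, round what is visible of it).
- bot.mark_of(camera, thing): "uv" ([column, row] in pixels: a listed point, or the origin of a listed thing).
The state is a dict: "time": time; "q": joint angles; "qd": joint speeds; "joint_efforts": joint torques, N m; "ee_pos": TCP position; "tcp_rot": TCP orientation; "wrist_force": force on the tool from outside, world axes, zero at the start; "torque": the same for the moment, N m; "opening": finger opening in m.
Only numpy, scipy, OpenCV 4.12 (cv2) and the standard library are available. Lean on these libraries where they do the work, as an engineer would, in place of code of your own. Each camera call takes 0.05 s, during which the arm holds its last target. There are 200 camera calls.

TASK

Pack the four sealed sample containers into the black carrier, each standing upright and fully down in the well that matches its shape and size: the wide pot in the largest round well, the squat jar in the middle one, the slim bottle in the smallest and the slide box in the rectangular one. Leave the open pot and the open slide box, which have no lids, standing where they are.

Things in the scene. Friction and masses are not known exactly. Their poses are not given: they have to be found in the camera images.
- pot: Wide sealed specimen pot, pale plastic with a ribbed grey screw lid on, round, 58 mm in diameter throughout, 62 mm tall, about 90 g. Origin at the centre of its underside, z up. 
- jar: Squat sealed jar, pale plastic with a ribbed grey screw lid on, round, 42 mm in diameter throughout, 52 mm tall, about 60 g. Origin at the centre of its underside, z up. 
- bottle: Tall slim sealed bottle, pale plastic, round, 30 mm in diameter up to 62 mm of height, then a shoulder narrowing to a grey cap 22 mm in diameter; 92 mm tall, about 60 g. Origin at the centre of its underside, z up. 
- slide_box: Upright sealed slide box, pale plastic with a grey lid on (its top 18 mm), rectangular: 30 mm along its x, 60 mm along its y, 80 mm tall, about 80 g. Origin at the centre of its underside, z up. 
- open_pot: Look-alike that stays: the pot without its lid, an empty open cup, pale plastic, 58 mm in diameter, 50 mm tall, 3 mm wall. Origin at the centre of its underside, z up. 
- open_slide_box: Look-alike that stays: the slide box without its lid, open at the top and empty, 3 mm wall, pale plastic, 30 mm along its x, 60 mm along its y, 62 mm tall. Origin at the centre of its underside, z up. 
- well_large: Aluminium insert, 80 x 80 x 18 mm, one of four fixed in a row, 82 mm apart, in any order, in the black carrier (90 x 338 x 16 mm). Origin at the centre of its underside, 4 mm above the bench; y along the row, x across it. Top 18 mm, well floor (dark rubber) 6 mm above the origin. Round well 70 mm in diameter, the largest round one, for the pot.
- well_medium: Aluminium insert, 80 x 80 x 18 mm, one of four fixed in a row, 82 mm apart, in any order, in the black carrier (90 x 338 x 16 mm). Origin at the centre of its underside, 4 mm above the bench; y along the row, x across it. Top 18 mm, well floor (dark rubber) 6 mm above the origin. Round well 55 mm in diameter, the middle-sized round one, for the jar.
- well_small: Aluminium insert, 80 x 80 x 18 mm, one of four fixed in a row, 82 mm apart, in any order, in the black carrier (90 x 338 x 16 mm). Origin at the centre of its underside, 4 mm above the bench; y along the row, x across it. Top 18 mm, well floor (dark rubber) 6 mm above the origin. Round well 42 mm in diameter, the smallest round one, for the bottle.
- well_slot: Aluminium insert, 80 x 80 x 18 mm, one of four fixed in a row, 82 mm apart, in any order, in the black carrier (90 x 338 x 16 mm). Origin at the centre of its underside, 4 mm above the bench; y along the row, x across it. Top 18 mm, well floor (dark rubber) 6 mm above the origin. Rectangular well, 42 mm along its x and 72 mm along its y (long side along the row), for the slide box.
Things that resemble listed ones, but are neither listed nor needed, are in the scene too. Leave any red or turquoise look-alike of the well_small alone.

How it is judged (in metres and radians):
At the end, for the whole second after the job is handed in: Each sealed container stands in its own well: within 11 mm of its centre, base within 3.5 mm of the well floor, tilted under 0.12 rad, at rest. The open pot and open slide box are upright (under 0.2 rad), within 25 mm of where they began (horizontal distance between pot and well_large below 0.011 m and z of pot in the frame of well_large below 0.0095 m and angle between each of pot, jar, bottle, slide_box's own z axis and vertical below 0.12 rad and linear speed of each of pot, jar, bottle, slide_box below 0.02 m/s and angular speed of each of pot, jar, bottle, slide_box below 0.2 rad/s and horizontal distance between jar and well_medium below 0.011 m and z of jar in the frame of well_medium below 0.0095 m and horizontal distance between bottle and well_small below 0.011 m and z of bottle in the frame of well_small below 0.0095 m and horizontal distance between slide_box and well_slot below 0.011 m and z of slide_box in the frame of well_slot below 0.0095 m and distance of each of open_pot, open_slide_box from where it was at the start of the episode below 0.025 m and angle between each of open_pot, open_slide_box's own z axis and vertical below 0.2 rad); the robot touches nothing.
It fails at once if an open look-alike is lifted, pushed away or tipped over (distance of any of open_pot, open_slide_box from where it was at the start of the episode above 0.04 m or angle between any of open_pot, open_slide_box's own z axis and vertical above 0.5 rad).
It also fails if it takes over 99 s, if anything falls off the work surface, if the arm or the gripper's body presses on something with over 40 N, if the wrist force passes 120 N, or if a joint passes its speed limit or range.

## Working session

There is one attempt and no reset: what is moved stays moved. The work goes in short steps, Python scripts to look and compute and a shell command to move; the robot and the scene stay as the last step left them, time stands still between calls to the robot, and variables do not carry over. Pictures are saved under pics/ and viewed, about 12 in all and at most 16, crops included, and the job is handed in when it is done.

```bash
mkdir -p pics; cat > h.py <<'E'
import numpy as np, cv2
from workcell import bot
def ray(cam,u,v,z):
    c=bot.get_calibration(cam);K=np.array(c["intrinsics"]);T=np.array(c["pose"])
    d=T[:3,:3]@np.linalg.solve(K,[u,v,1.]);o=T[:3,3]
    return o+d*(z-o[2])/d[2]
def save(cam,name,crop=None,s=1):
    im=np.array(bot.camera(cam))[:,:,::-1]
    if crop: im=im[crop[1]:crop[3],crop[0]:crop[2]]
    im=cv2.resize(im,None,fx=s,fy=s,interpolation=cv2.INTER_CUBIC);cv2.imwrite("pics/"+name,im)
E
python3 - <<'E'
from h import *
print(bot.get_obs())
for c in("top","scene"):
    k=bot.get_calibration(c);print(np.round(k["pose"],3).tolist(),np.round(k["intrinsics"],1).tolist())
save("top","t0.png",s=1.5)
save("scene","s0.png",s=1.5)
for cam in("top","scene"):
  for t in "pot jar bottle slide_box open_pot open_slide_box well_large well_medium well_small well_slot".split():
    for d in bot.mark_of(cam,t)[:4]:
        u=d["uv"];print(cam,t,np.round(u,0),round(d["confidence"],2),np.round(ray(cam,*u,0.004 if "well" in t else 0),3)[:2])
E
```

```text
{'time': 0.0, 'q': array([-7.36250403e+01,  5.01136146e+00,  1.00340118e+01,  9.50983388e+01,
       -1.39659809e-03,  9.00006346e+01]), 'qd': array([-0.05275462,  0.12099605, -0.04114879,  0.04392198,  0.00658542,
        0.10879486]), 'joint_efforts': array([-7.96686363e-04, -5.20383561e+01,  4.64806581e+01,  1.63082255e-02,
        4.24204040e-05, -1.00335079e-06]), 'ee_pos': array([ 0.15498776, -0.52747885,  0.23057659]), 'tcp_rot': array([-1.79924312e+02,  1.39743519e-03,  1.63743269e+01]), 'wrist_force': array([ 0.38833732,  0.37798712, -0.53109467]), 'torque': array([-0.04065587, -0.00674529, -0.05559601]), 'opening': 0.08580402013353235}
[[-0.025, -0.99, 0.137, 0.353], [-1.0, 0.024, -0.008, -0.023], [0.005, -0.137, -0.991, 1.063], [0.0, 0.0, 0.0, 1.0]] [[406.1, 0.0, 260.2], [0.0, 406.1, 191.4], [0.0, 0.0, 1.0]]
[[0.426, 0.645, -0.634, 1.297], [0.904, -0.318, 0.284, -0.399], [-0.019, -0.695, -0.719, 0.989], [0.0, 0.0, 0.0, 1.0]] [[495.1, 0.0, 257.7], [0.0, 495.1, 185.3], [0.0, 0.0, 1.0]]
top pot [118. 198.] 0.68 [0.49  0.344]
top pot [393. 193.] 0.38 [ 0.487 -0.382]
top jar [1
[... 680 characters left out ...]
[302. 166.] 0.72 [0.411 0.14 ]
scene jar [135. 250.] 0.48 [ 0.49  -0.376]
scene jar [337. 142.] 0.31 [0.363 0.285]
scene bottle [169. 205.] 0.59 [ 0.385 -0.253]
scene slide_box [266. 189.] 0.89 [0.449 0.007]
scene open_pot [131. 251.] 0.69 [ 0.49  -0.385]
scene open_slide_box [337. 141.] 0.81 [0.361 0.287]
scene open_slide_box [378. 161.] 0.34 [0.49  0.348]
scene well_large [264. 242.] 0.69 [ 0.613 -0.079]
scene well_medium [232. 253.] 0.86 [ 0.609 -0.165]
scene well_small [293. 232.] 0.91 [0.616 0.   ]
scene well_small [377. 216.] 0.79 [0.665 0.221]
scene well_small [119. 194.] 0.77 [ 0.288 -0.364]
scene well_slot [322. 221.] 0.58 [0.618 0.084]
scene well_slot [380. 160.] 0.43 [0.494 0.349]
```

View pics/t0.png

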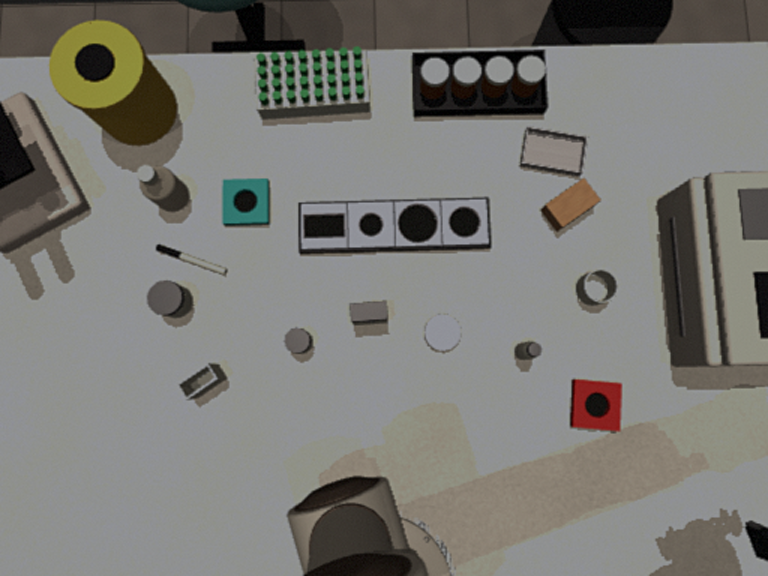

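View pics/s0.png

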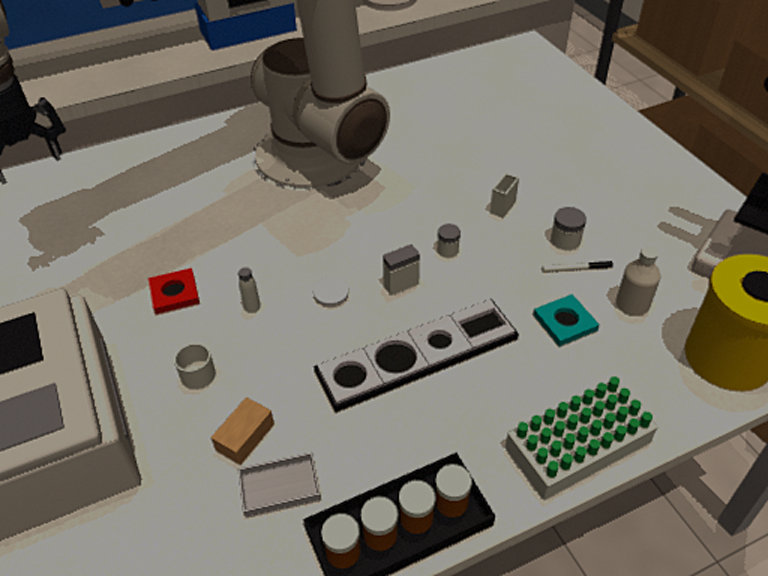

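Top view (1.5x pixels):
- **Sealed things:** pot (168,300), jar (299,341), slide box (369,312), bottle (528,350).
- **Look-alikes:** open pot (597,287), open slide box (204,381), loose white disc (443,333), grey wash bottle (155,180).
- **Wells:** slot (323,226), small (370,224), large (417,223), medium (464,222). The turquoise (246,201) and red (597,405) copies are not used.

Next I fit model silhouettes to the masks in both cameras.

```bash
cat > fit.py <<'E'
from h import *
from scipy.optimize import minimize
a=np.linspace(0,2*np.pi,40,endpoint=False)
ring=lambda r,z:np.c_[r*np.cos(a),r*np.sin(a),0*a+z]
box=lambda x,y,z0,z1:np.array([[sx*x/2,sy*y/2,z] for sx in(-1,1) for sy in(-1,1) for z in(z0,z1)])
M={"pot":np.r_[ring(.029,0),ring(.029,.062)],"jar":np.r_[ring(.021,0),ring(.021,.052)],
"bottle":np.r_[ring(.015,0),ring(.015,.062),ring(.011,.092)],"slide_box":box(.03,.06,0,.08),
"open_pot":np.r_[ring(.029,0),ring(.029,.05)],"open_slide_box":box(.03,.06,0,.062)}
for w in("large","medium","small","slot"): M["well_"+w]=box(.08,.08,.016,.022)
CAL={c:bot.get_calibration(c) for c in("top","scene")}
def proj(cam,P):
    T=np.linalg.inv(np.array(CAL[cam]["pose"]));p=(P@T[:3,:3].T+T[:3,3])@np.array(CAL[cam]["intrinsics"]).T
    return p[:,:2]/p[:,2:]
def place(n,x):
    c,s=np.cos(x[2]),np.sin(x[2]);return M[n]@np.array([[c,-s,0],[s,c,0],[0,0,1]]).T+[x[0],x[1],0]
def hull(cam,n,x):
    return cv2.convexHull(((proj(cam,place(n,x))+.5)*16).astype(np.int32))
def fit(n,x0,rot,cams=("top","scene")):
    obs={}
    for c in cams:
        best=None
        for d in bot.masks_of(c,n):
            m=np.array(d["pixels"]).astype(np.float32)
            if m.sum()<20: continue
            v,u=np.nonzero(m);h=proj(c,place(n,x0)).mean(0)
            if np.hypot(u.mean()-h[0],v.mean()-h[1])<14 and best is None: best=m
        if best is not None: obs[c]=best
    def cost(x):
        x=[x[0],x[1],x[2] if rot else 0];t=0
        for c,m in obs.items():
            r=np.zeros((384*4,512*4),np.uint8);cv2.fillConvexPoly(r,hull(c,n,x)*4,1,shift=4)
            r=cv2.resize(r.astype(np.float32),(512,384),interpolation=cv2.INTER_AREA)
            t+=1-np.minimum(r,m).sum()/np.maximum(r,m).sum()
        return t/max(len(obs),1)
    s=np.array([x0+d for d in([0,0,0],[.008,0,0],[0,.008,0],[0,0,.2])])
    o=minimize(cost,x0,method="Nelder-Mead",options=dict(initial_simplex=s,xatol=2e-4,fatol=1e-4,maxiter=90))
    return o.x,1-o.fun,list(obs)
E
cat > run1.py <<'E'
from fit import *
im={c:np.array(bot.camera(c))[:,:,::-1].copy() for c in("top","scene")}
big={c:cv2.resize(im[c],None,fx=3,fy=3,interpolation=cv2.INTER_CUBIC) for c in im}
G=dict(pot=(.49,.346),jar=(.408,.136),bottle=(.385,-.252),slide_box=(.45,.004),well_large=(.613,-.075),well_medium=(.611,-.163),well_small=(.613,.003),well_slot=(.611,.087),open_pot=(.486,-.386),open_slide_box=(.35,.29))
for n,g in G.items():
    x,iou,cs=fit(n,np.array([*g,0.]),"box" in n or "well" in n)
    print(n,np.round(x[:2],4),round(np.degrees(x[2]),1),round(iou,3),cs)
    for c in big: cv2.polylines(big[c],[((hull(c,n,x)*3)/16).astype(int)],True,(0,255,0),1)
cv2.imwrite("pics/fit_top.png",big["top"][360:840,300:1250][:, :][:480,:950][:, :800] if 0 else cv2.resize(big["top"][330:870,240:1280],(800,415)))
cv2.imwrite("pics/fit_scene.png",cv2.resize(big["scene"][300:840,260:1300],(800,415)))
E
python3 run1.py
```

```text
pot [0.4837 0.3435] 5.0 0.905 ['top', 'scene']
jar [0.4077 0.1264] 6.6 0.881 ['top', 'scene']
bottle [ 0.3818 -0.2546] 8.2 0.839 ['top', 'scene']
slide_box [0.4513 0.0073] -0.7 0.927 ['top', 'scene']
well_large [ 0.6098 -0.0808] -0.2 0.932 ['top', 'scene']
well_medium [ 0.6106 -0.1634] 0.3 0.952 ['top', 'scene']
well_small [0.6096 0.0013] 0.3 0.94 ['top', 'scene']
well_slot [0.6091 0.0827] 0.2 0.931 ['top', 'scene']
open_pot [ 0.487  -0.3839] 0.2 0.942 ['top', 'scene']
open_slide_box [0.3452 0.2881] 32.0 0.936 ['top', 'scene']
```

View pics/fit_top.png

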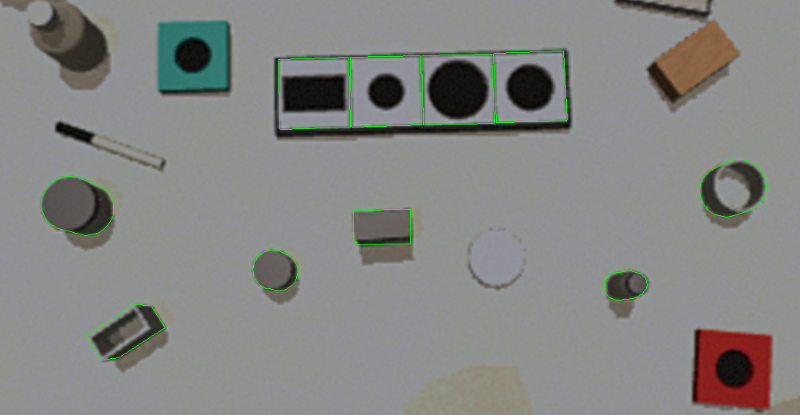

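View pics/fit_scene.png

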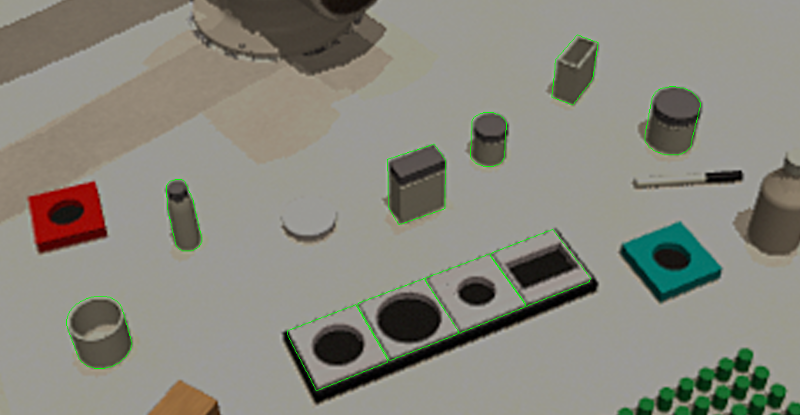

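The fits agree in both views, and the well spacing comes out at 82 mm. I'll turn the tool so its jaws lie along world x (yaw 90), then go to the bottle.

```bash
python3 -m pendant '[[[0,0,0,0,0,-0.12,100],[0,0,0,0,0,-0.12,100],[0,0,0,0,0,-0.12,100],[0,0,0,0,0,-0.12,100],[0,0,0,0,0,-0.12,100]]]' 30
python3 -m pendant '[[[0,0,0,0,0,-0.12,100],[0,0,0,0,0,-0.12,100],[0,0,0,0,0,-0.12,100],[0,0,0,0,0,-0.12,100],[0,0,0,0,0,-0.12,100]]]'
```

```text
time: 2.62
ee_pos: [0.155, -0.5277, 0.2313]
tcp_rot: [180.0, -0.0, 51.9]
wrist_force: [-0.1, -0.0, 0.1]
opening: 0.0854
time: 3.03
ee_pos: [0.1551, -0.5277, 0.2313]
tcp_rot: [180.0, -0.0, 87.7]
wrist_force: [-0.6, 0.0, -0.0]
opening: 0.0856
```

```bash
python3 -m pendant '[[[3,2.5,0.8,0,0,-0.04,100],[3,2.5,0.8,0,0,0,100],[3,2.5,0.8,0,0,0,100],[3,2.5,0.8,0,0,0,100],[3,2.5,0.8,0,0,0,100]]]'
python3 -m pendant '[[[3,2.5,0.8,0,0,0,100],[3,2.5,0.8,0,0,0,100],[3,2.5,0.8,0,0,0,100],[3,2.5,0.8,0,0,0,100],[0,0,0,0,0,0,100]]]'
```

```text
time: 3.45
ee_pos: [0.2801, -0.3783, 0.1892]
tcp_rot: [-180.0, 0.2, 90.0]
wrist_force: [1.0, 0.3, 0.6]
opening: 0.0855
time: 3.87
ee_pos: [0.3859, -0.2471, 0.1547]
tcp_rot: [179.9, 0.1, 90.2]
wrist_force: [-0.2, -0.2, 0.7]
opening: 0.0854
```

```bash
python3 -m pendant '[[[-0.75,-0.4,2,0,0,0,100],[0,0,3,0,0,0,100],[0,0,3,0,0,0,100],[0,0,3,0,0,0,100],[0,0,1.5,0,0,0,100]]]'
python3 -m pendant '[[[0,0,0,0,0,0,5],[0,0,0,0,0,0,5],[0,0,0,0,0,0,5],[0,0,0,0,0,0,5],[0,0,0,0,0,0,5]]]'; python3 -m pendant '[[[0,0,0,0,0,0,5],[0,0,0,0,0,0,5],[0,0,0,0,0,0,5]]]'
```

```text
time: 4.28
ee_pos: [0.3868, -0.2537, 0.0298]
tcp_rot: [179.4, 0.5, 90.8]
wrist_force: [-0.8, 0.5, -0.2]
opening: 0.0855
time: 4.7
ee_pos: [0.3857, -0.2538, 0.0297]
tcp_rot: [179.5, 0.4, 90.7]
wrist_force: [0.3, -0.5, -0.7]
opening: 0.0292
time: 4.95
ee_pos: [0.387, -0.2548, 0.0324]
tcp_rot: [179.3, 0.5, 90.7]
wrist_force: [0.4, -0.0, -1.2]
opening: 0.0292
```

```bash
python3 -m pendant '[[[0,0,-3,0,0,0,5],[0,0,-3,0,0,0,5],[0,0,-3,0,0,0,5],[0.5,0.5,-3,0,0,0,5],[2.8,2.4,-1,0,0,0,5]]]' 40
python3 -m pendant '[[[2.8,2.4,0,0,0,0,5],[2.8,2.4,0,0,0,0,5],[2.8,2.4,0,0,0,0,5],[2.8,2.4,0,0,0,0,5],[2.8,2.4,0,0,0,0,5]]]'
python3 -m pendant '[[[2.8,2.4,0,0,0,0,5],[2.8,2.4,0,0,0,0,5],[2.4,2.2,0,0,0,0,5],[0,0,0,0,0,0,5],[0,0,0,0,0,0,5]]]'
```

```text
time: 5.37
ee_pos: [0.4105, -0.2212, 0.1651]
tcp_rot: [179.7, 0.4, 90.5]
wrist_force: [1.1, -0.8, 0.3]
opening: 0.0291
time: 5.78
ee_pos: [0.5356, -0.0764, 0.1729]
tcp_rot: [179.0, 0.6, 90.1]
wrist_force: [-0.3, -0.5, -1.2]
opening: 0.0291
time: 6.2
ee_pos: [0.6121, 0.0151, 0.1724]
tcp_rot: [178.9, 0.6, 90.5]
wrist_force: [-0.5, 0.9, -0.1]
opening: 0.0286
```

```bash
python3 - <<'E'
from h import *
print({k:np.round(v,4).tolist() for k,v in bot.get_obs().items() if k in("ee_pos","tcp_rot","opening","q","wrist_force")})
save("scene","s1.png",(60,60,420,340),2)
E
```

```text
{'q': [1.6999, 11.6819, 11.0321, 88.2763, -0.6153, 91.2247], 'ee_pos': [0.6121, 0.0151, 0.1724], 'tcp_rot': [178.9131, 0.5921, 90.4639], 'wrist_force': [-0.5375, 0.919, -0.0884], 'opening': 0.0286}
```

View pics/s1.png

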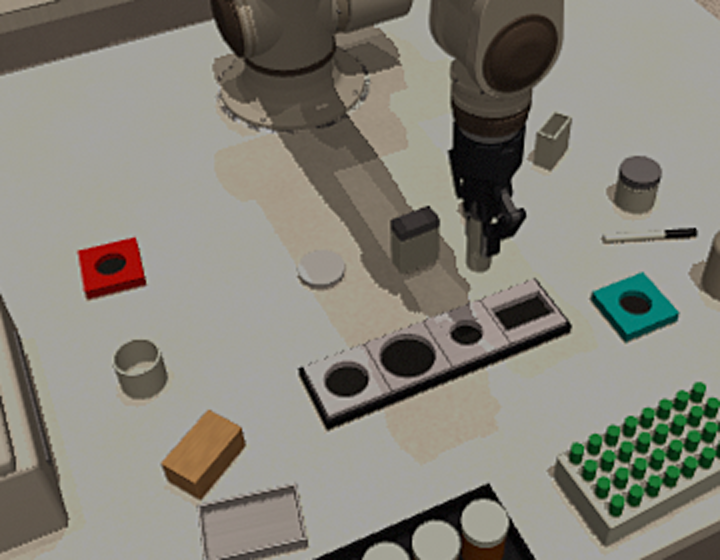

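Bottle is held upright, seen at (480,255) in this crop, just to the +y side of the small well at (465,332). I'll add a helper that works out tool-axis corrections.

```bash
cat > c.py <<'E'
import sys
from h import *
from scipy.spatial.transform import Rotation as R
x,y,z,yaw=map(float,sys.argv[1:5]);o=bot.get_obs()
A=R.from_euler("xyz",o["tcp_rot"],degrees=True);B=R.from_euler("xyz",[180,0,yaw],degrees=True)
print("shift cm",np.round(A.inv().apply(np.array([x,y,z])-o["ee_pos"])*100,2),"turn",np.round((A.inv()*B).as_rotvec(),3),"open",round(o["opening"],4))
E
python3 c.py 0.6097 0.0013 0.075 90
```

```text
shift cm [-1.26 -0.42  9.73] turn [0.019 0.01  0.008] open 0.0288
```

```bash
python3 -m pendant '[[[-1.2,-0.4,2,0.02,0.01,0.008,5],[0,0,2.5,0,0,0,5],[0,0,2.5,0,0,0,5],[0,0,2.5,0,0,0,5],[0,0,0,0,0,0,5]]]'; python3 c.py 0.6097 0.0013 0.043 90
```

```text
time: 6.67
ee_pos: [0.6072, -0.0017, 0.0774]
tcp_rot: [179.8, -0.0, 89.8]
wrist_force: [-0.9, 0.2, -0.3]
opening: 0.0289
shift cm [0.31 0.23 3.44] turn [ 0.003 -0.    -0.004] open 0.0289
```

```bash
python3 -m pendant '[[[0.3,0.2,0.5,0,0,0,5],[0,0,1,0,0,0,5],[0,0,1,0,0,0,5],[0,0,0.5,0,0,0,5],[0,0,0.3,0,0,0,5]]]'; python3 c.py 0.6097 0.0013 0.042 90
```

```text
time: 7.08
ee_pos: [0.6104, -0.0008, 0.0474]
tcp_rot: [179.5, 0.0, 89.6]
wrist_force: [0.3, 0.6, -0.9]
opening: 0.029
shift cm [ 0.21 -0.08  0.54] turn [ 0.009  0.    -0.007] open 0.029
```

```bash
python3 -m pendant '[[[0.1,0,0.3,0,0,0,5],[0,0,0.2,0,0,0,5],[0,0,0.1,0,0,0,5],[0,0,0,0,0,0,5]]]'; python3 c.py 0.6097 0.0013 0.042 90
```

```text
time: 7.42
ee_pos: [0.6109, 0.0005, 0.0415]
tcp_rot: [179.4, 0.0, 89.6]
wrist_force: [-1.2, 0.2, -0.8]
opening: 0.0289
shift cm [ 0.08 -0.12 -0.05] turn [ 0.01   0.    -0.007] open 0.0289
```

```bash
python3 -m pendant '[[[0,0,0,0,0,0,70],[0,0,0,0,0,0,70],[0,0,0,0,0,0,70],[0,0,0,0,0,0,70],[0,0,-1,0,0,0,70]]]' 30; python3 -m pendant '[[[0,0,-3,0,0,0,80],[0,0,-3,0,0,0,100],[0,0,-3,0,0,0,100],[0,-3,-1,0,0,0,100],[0,-3,0,0,0,0,100]]]';python3 -m pendant '[[[0,-3,0,0,0,0,100],[0,-3,0,0,0,0,100],[0,-3,0,0,0,0,100],[0,0,0,0,0,0,100],[0,0,0,0,0,0,100]]]'; python3 c.py 0.4513 0.0073 0.030 89.3
python3 - <<'E'
from fit import *
bot.camera("top");bot.camera("scene")
M["bottle"]=M["bottle"][40:]+[0,0,.01]
for n,g in dict(bottle=(.61,.001),slide_box=(.4513,.0073)).items():
    x,i,c=fit(n,np.array([*g,0.]),n!="bottle");print(n,np.round(x,3),round(i,3),c)
save("scene","s2.png",(200,140,420,300),3)
E
```

```text
time: 7.83
ee_pos: [0.6105, 0.0006, 0.0512]
tcp_rot: [179.5, 0.0, 89.6]
wrist_force: [-0.5, 0.1, -0.8]
opening: 0.0595
time: 8.25
ee_pos: [0.5516, 0.0009, 0.1577]
tcp_rot: [179.4, 0.0, 89.6]
wrist_force: [0.2, 0.1, 0.2]
opening: 0.0856
time: 8.67
ee_pos: [0.455, 0.0015, 0.1637]
tcp_rot: [178.9, 0.0, 89.6]
wrist_force: [0.4, -0.7, 0.1]
opening: 0.0855
shift cm [ 0.57 -0.62 13.36] turn [0.018 0.    0.005] open 0.0855
bottle [ 0.621 -0.008 -0.094] 0.496 ['scene']
slide_box [0.451 0.007 0.05 ] 0.937 ['scene']
```

View pics/s2.png

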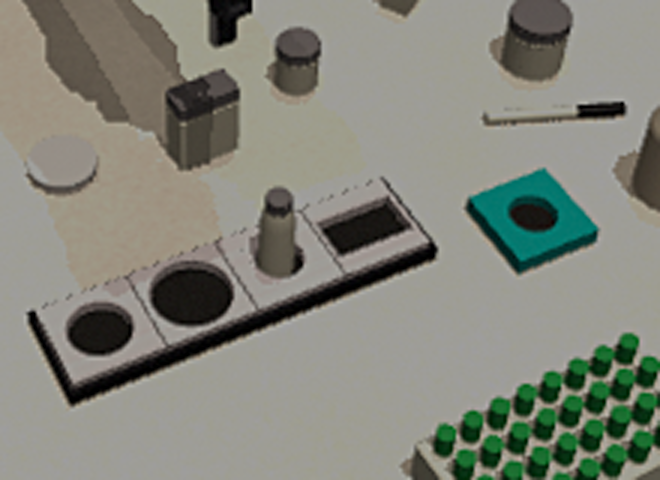

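The bottle stands upright in the small well, at (277,240). Next is the slide box, which is at (203,120).

```bash
python3 -m pendant '[[[0.5,-0.6,1,0.018,0,0.005,100],[0,0,2,0,0,0,100],[0,0,1,0,0,0,100]]]';  python3 c.py 0.4513 0.0073 0.030 89.3
```

```text
time: 9.27
ee_pos: [0.4512, 0.0072, 0.1209]
tcp_rot: [-179.8, -0.0, 89.2]
wrist_force: [-0.8, -0.2, 0.0]
opening: 0.0856
shift cm [0.01 0.04 9.09] turn [-0.004 -0.    -0.001] open 0.0856
```

```bash
python3 -m pendant '[[[0,0,2.2,0,0,0,100],[0,0,2.2,0,0,0,100],[0,0,2.2,0,0,0,100],[0,0,2.2,0,0,0,100],[0,0,0,0,0,0,100]]]'; python3 -m pendant '[[[0,0,0,0,0,0,5],[0,0,0,0,0,0,5],[0,0,0,0,0,0,5],[0,0,0,0,0,0,5],[0,0,0,0,0,0,5]]]' ; python3 -m pendant '[[[0,0,0,0,0,0,5],[0,0,0,0,0,0,5],[0,0,0,0,0,0,5]]]';python3 c.py 0.609 0.083 0.04 90
```

```text
time: 9.68
ee_pos: [0.4477, 0.0084, 0.0237]
tcp_rot: [-179.3, -0.0, 89.2]
wrist_force: [-2.1, -0.2, -0.5]
opening: 0.0853
time: 10.1
ee_pos: [0.4486, 0.0088, 0.0263]
tcp_rot: [-179.3, -0.0, 89.2]
wrist_force: [-0.6, 0.2, -1.2]
opening: 0.03
time: 10.35
ee_pos: [0.4496, 0.0089, 0.0281]
tcp_rot: [-179.4, -0.0, 89.2]
wrist_force: [0.2, -0.2, -1.3]
opening: 0.0295
shift cm [ 7.63 15.82 -1.34] turn [-0.01  -0.    -0.014] open 0.0295
```

```bash
python3 -m pendant '[[[0,0,-3,0,0,0,5],[0,0,-3,0,0,0,5],[0,0,-3,0,0,0,5],[1.5,1,-2.5,0,0,0,5],[2.5,3,0,0,0,0,5]]]' 40
python3 -m pendant '[[[2.5,3,0,0,0,0,5],[1,3,0,0,0,0,5],[0,3,0,0,0,0,5],[0,2.5,0,0,0,0,5],[0,0,0,0,0,0,5]]]'; python3 c.py 0.609 0.0840 0.075 90
```

```text
time: 10.77
ee_pos: [0.487, 0.0462, 0.1465]
tcp_rot: [-179.1, 0.0, 89.0]
wrist_force: [0.8, 0.2, 0.8]
opening: 0.0297
time: 11.18
ee_pos: [0.6117, 0.0855, 0.1469]
tcp_rot: [-179.5, -0.1, 89.2]
wrist_force: [0.9, 0.0, -1.8]
opening: 0.0296
shift cm [-0.17 -0.2   7.19] turn [-0.009 -0.002 -0.015] open 0.0296
```

```bash
python3 -m pendant '[[[-0.1,-0.2,1.2,-0.009,-0.002,-0.015,5],[0,0,2,0,0,0,5],[0,0,2,0,0,0,5],[0,0,1.5,0,0,0,5],[0,0,0,0,0,0,5]]]'; python3 c.py 0.609 0.0840 0.045 90
```

```text
time: 11.6
ee_pos: [0.6106, 0.0847, 0.0763]
tcp_rot: [-179.9, 0.0, 90.1]
wrist_force: [0.2, 0.2, -1.7]
opening: 0.0297
shift cm [-0.07 -0.15  3.13] turn [-0.001  0.001  0.001] open 0.0297
```

```bash
python3 -m pendant '[[[-0.1,-0.1,1,0,0,0,5],[0,0,1,0,0,0,5],[0,0,1,0,0,0,5],[0,0,0,0,0,0,5]]]'; python3 c.py 0.609 0.084 0.038 90
```

```text
time: 11.93
ee_pos: [0.6093, 0.0834, 0.0454]
tcp_rot: [-180.0, 0.0, 90.0]
wrist_force: [-0.3, 0.6, -1.9]
opening: 0.0298
shift cm [ 0.06 -0.03  0.74] turn [-0.     0.001  0.001] open 0.0298
```

```bash
python3 -m pendant '[[[0,0,0.4,0,0,0,5],[0,0,0.3,0,0,0,5],[0,0,0.1,0,0,0,5],[0,0,0,0,0,0,5]]]'; python3 c.py 0.609 0.084 0.038 90
```

```text
time: 12.27
ee_pos: [0.6098, 0.0835, 0.0378]
tcp_rot: [179.9, 0.0, 90.0]
wrist_force: [-0.1, 0.4, -0.9]
opening: 0.0301
shift cm [ 0.05 -0.08 -0.02] turn [0.002 0.    0.001] open 0.0301
```

```bash
python3 -m pendant '[[[0,0,0.1,0,0,0,70],[0,0,0,0,0,0,70],[0,0,0,0,0,0,70],[0,0,0,0,0,0,70],[0,0,-1,0,0,0,80]]]' 30; python3 -m pendant '[[[0,0,-3,0,0,0,100],[0,0,-3,0,0,0,100],[0,0,-3,0,0,0,100],[0.8,-3.2,-1,0,0,0,100],[0.8,-3.2,0,0,0,0,100]]]';python3 -m pendant '[[[0.8,-3.2,0,0,0,0,100],[0.8,-3.2,0,0,0,0,100],[0.8,-3.2,0,0,0,0,100],[0,-3.2,0,0,0,0,100],[0,0,0,0,0,0,100]]]'; python3 c.py 0.4077 0.1264 0.10 90
python3 - <<'E'
from fit import *
bot.camera("top");bot.camera("scene")
x,i,c=fit("jar",np.array([.4077,.1264,0.]),0);print(np.round(x,3),round(i,3),c)
save("scene","s3.png",(200,140,420,300),3)
E
```

```text
time: 12.68
ee_pos: [0.6099, 0.0835, 0.047]
tcp_rot: [179.9, 0.0, 90.0]
wrist_force: [-0.9, 0.0, -0.5]
opening: 0.068
time: 13.1
ee_pos: [0.5482, 0.0988, 0.1542]
tcp_rot: [179.8, 0.0, 89.9]
wrist_force: [0.1, 0.3, -0.0]
opening: 0.0852
time: 13.52
ee_pos: [0.4126, 0.1245, 0.1603]
tcp_rot: [179.4, -0.1, 89.9]
wrist_force: [1.3, 0.2, -0.2]
opening: 0.0849
shift cm [ 0.18 -0.56  6.02] turn [ 0.011 -0.002 -0.002] open 0.0849
[0.408 0.129 0.026] 0.88 ['scene']
```

View pics/s3.png

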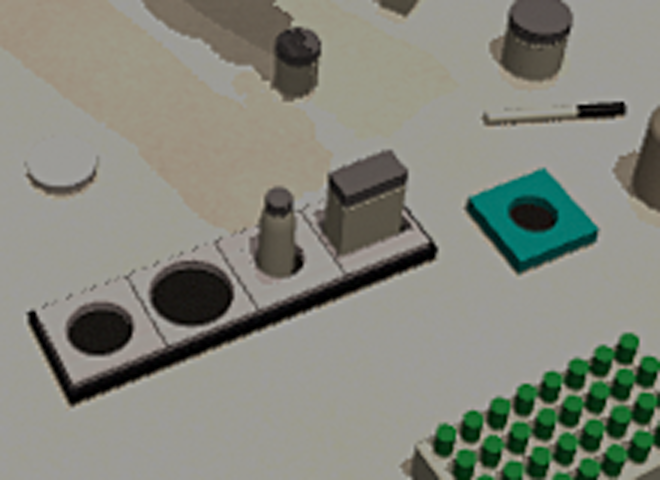

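The slide box stands in the slot at (367,205). Next is the jar, at (297,62).

```bash
python3 -m pendant '[[[0.2,-0.5,2,0.011,-0.002,0,100],[0,0,2,0,0,0,100],[0,0,2,0,0,0,100],[0,0,0,0,0,0,100]]]';  python3 c.py 0.4077 0.1273 0.020 90
```

```text
time: 14.1
ee_pos: [0.4168, 0.1262, 0.0977]
tcp_rot: [180.0, -0.0, 89.6]
wrist_force: [-0.9, -0.3, 0.4]
opening: 0.0851
shift cm [ 0.1  -0.92  7.77] turn [ 0.001 -0.    -0.006] open 0.0851
```

```bash
python3 -m pendant '[[[0.1,-0.9,2,0,0,0,100],[0,0,2,0,0,0,100],[0,0,2,0,0,0,100],[0,0,1.6,0,0,0,100],[0,0,0,0,0,0,100]]]';  python3 c.py 0.4077 0.1273 0.018 90; python3 -m pendant '[[[0,0,0,0,0,0,20],[0,0,0,0,0,0,20],[0,0,0,0,0,0,20],[0,0,0,0,0,0,20],[0,0,0,0,0,0,20]]]' ; python3 -m pendant '[[[0,0,0,0,0,0,20],[0,0,0,0,0,0,20],[0,0,0,0,0,0,20]]]'
```

```text
time: 14.52
ee_pos: [0.4116, 0.1268, 0.0216]
tcp_rot: [-180.0, 0.0, 89.5]
wrist_force: [-0.4, 0.1, -0.4]
opening: 0.0853
shift cm [ 0.05 -0.39  0.36] turn [-0.     0.    -0.009] open 0.0853
time: 14.93
ee_pos: [0.4149, 0.1271, 0.0265]
tcp_rot: [179.8, -0.0, 89.4]
wrist_force: [-0.6, 0.4, -0.1]
opening: 0.041
time: 15.18
ee_pos: [0.4157, 0.1273, 0.028]
tcp_rot: [179.7, -0.1, 89.4]
wrist_force: [-0.2, 0.7, -1.1]
opening: 0.0412
```

```bash
python3 -m pendant '[[[0,0,-3,0,0,0,20],[0,0,-3,0,0,0,20],[0,0,-3,0,0,0,20],[-1.5,0.5,-3,0,0,0,20],[-2.9,1.5,0,0,0,0,20]]]' 40
python3 -m pendant '[[[-2.9,1.5,0,0,0,0,20],[-2.9,1.5,0,0,0,0,20],[-2.9,1.8,0,0,0,0,20],[-2.9,2.2,0,0,0,0,20],[-2.9,2.2,0,0,0,0,20]]]'
python3 -m pendant '[[[-2.9,2.2,0,0,0,0,20],[-2.9,2.2,0,0,0,0,20],[-2.5,2.2,0,0,0,0,20],[-1,1,0,0,0,0,20],[0,0,0,0,0,0,20]]]'; python3 c.py 0.6103 -0.1634 0.075 90
```

```text
time: 15.6
ee_pos: [0.4314, 0.0843, 0.1511]
tcp_rot: [-180.0, -0.0, 89.7]
wrist_force: [1.4, -0.1, -0.5]
opening: 0.0407
time: 16.02
ee_pos: [0.5261, -0.0665, 0.1561]
tcp_rot: [179.5, -0.0, 90.0]
wrist_force: [-0.1, 0.4, -0.4]
opening: 0.0408
time: 16.43
ee_pos: [0.6071, -0.1709, 0.1544]
tcp_rot: [179.6, -0.0, 89.7]
wrist_force: [0.4, -0.0, -1.3]
opening: 0.0409
shift cm [0.75 0.26 7.94] turn [ 0.008 -0.    -0.005] open 0.0409
```

```bash
python3 -m pendant '[[[0.7,0.2,1.5,0.008,0,-0.005,20],[0,0,2,0,0,0,20],[0,0,2,0,0,0,20],[0,0,2,0,0,0,20],[0,0,0,0,0,0,20]]]'; python3 c.py 0.6103 -0.1634 0.043 90
```

```text
time: 16.85
ee_pos: [0.6075, -0.1593, 0.0729]
tcp_rot: [-179.8, -0.1, 90.1]
wrist_force: [-0.4, 1.5, -1.2]
opening: 0.0406
shift cm [-0.41  0.29  2.99] turn [-0.004 -0.001  0.001] open 0.0406
```

```bash
python3 -m pendant '[[[-0.4,0.3,0.7,0,0,0,20],[0,0,1,0,0,0,20],[0,0,1,0,0,0,20],[0,0,0.2,0,0,0,20]]]'; python3 c.py 0.6103 -0.1634 0.037 90
```

```text
time: 17.18
ee_pos: [0.6099, -0.1601, 0.0428]
tcp_rot: [-179.8, -0.1, 90.3]
wrist_force: [-1.0, 1.0, -1.2]
opening: 0.0408
shift cm [-0.33  0.04  0.58] turn [-0.004 -0.002  0.005] open 0.0408
```

```bash
python3 -m pendant '[[[-0.3,0,0.2,0,0,0,20],[0,0,0.2,0,0,0,20],[0,0,0.2,0,0,0,20],[0,0,0,0,0,0,20]]]'; python3 c.py 0.6103 -0.1634 0.036 90
```

```text
time: 17.52
ee_pos: [0.6104, -0.1635, 0.037]
tcp_rot: [-179.9, -0.1, 90.3]
wrist_force: [-0.4, 0.1, -0.1]
opening: 0.0408
shift cm [ 0.01 -0.01  0.1 ] turn [-0.002 -0.001  0.005] open 0.0408
```

```bash
python3 -m pendant '[[[0,0,0,0,0,0,75],[0,0,0,0,0,0,75],[0,0,0,0,0,0,75],[0,0,0,0,0,0,75],[0,0,-1,0,0,0,80]]]' 30; python3 -m pendant '[[[0,0,-3,0,0,0,100],[0,0,-3,0,0,0,100],[0,0,-3,0,0,0,100],[0,0,-3,0,0,0,100],[3.5,-1.5,0,0,0,0,100]]]';python3 -m pendant '[[[3.5,-1.5,0,0,0,0,100],[3.5,-1.5,0,0,0,0,100],[3.5,-1.5,0,0,0,0,100],[3.5,-1,0,0,0,0,100],[3.5,-1,0,0,0,0,100]]]';python3 -m pendant '[[[3.5,-1,0,0,0,0,100],[3.5,-1,0,0,0,0,100],[3.5,-1,0,0,0,0,100],[3.5,-1,0,0,0,0,100],[3.5,0,0,0,0,0,100]]]'; python3 c.py 0.4837 0.3435 0.10 90
```

```text
time: 17.93
ee_pos: [0.6103, -0.1637, 0.0472]
tcp_rot: [-179.9, -0.1, 90.3]
wrist_force: [0.1, -0.1, -0.1]
opening: 0.0684
time: 18.35
ee_pos: [0.5962, -0.132, 0.1757]
tcp_rot: [-179.9, -0.0, 90.0]
wrist_force: [2.1, 1.2, 1.1]
opening: 0.0853
time: 18.77
ee_pos: [0.5299, 0.0468, 0.1843]
tcp_rot: [179.4, 0.0, 89.7]
wrist_force: [0.1, 0.8, 0.6]
opening: 0.0852
time: 19.18
ee_pos: [0.486, 0.2299, 0.1911]
tcp_rot: [179.0, -0.1, 89.6]
wrist_force: [0.0, -0.3, 0.7]
opening: 0.0853
shift cm [11.33 -0.47  9.12] turn [ 0.017 -0.002 -0.006] open 0.0853
```

```bash
python3 -m pendant '[[[3.5,-0.1,1,0.017,0,-0.006,100],[3.5,0,2,0,0,0,100],[3.3,0,2,0,0,0,100],[0,0,0,0,0,0,100],[0,0,0,0,0,0,100]]]'; python3 c.py 0.4837 0.3435 0.10 90
python3 - <<'E'
from fit import *
bot.camera("top");bot.camera("scene")
x,i,c=fit("pot",np.array([.4837,.3435,0.]),0);print(np.round(x,3),round(i,3),c)
im=[np.array(bot.camera(k))[:,:,::-1] for k in("scene","top")]
cv2.imwrite("pics/s4.png",np.hstack([cv2.resize(im[0][100:300,200:420],None,fx=1.8,fy=1.8),cv2.resize(im[1][110:310,100:320],None,fx=1.8,fy=1.8)]))
E
```

```text
time: 19.6
ee_pos: [0.4834, 0.3458, 0.1459]
tcp_rot: [179.6, -0.4, 90.4]
wrist_force: [0.2, -0.4, 0.4]
opening: 0.0852
shift cm [-0.26 -0.01  4.59] turn [ 0.007 -0.008  0.007] open 0.0852
[0.484 0.344 0.125] 0.91 ['top', 'scene']
```

View pics/s4.png

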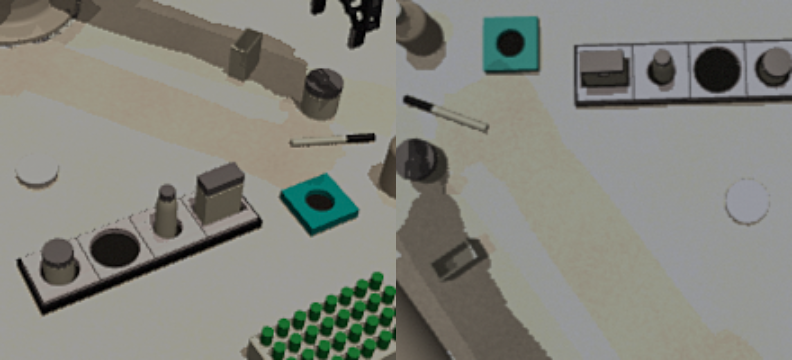

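Jar, bottle and slide box all stand in their wells. The pot is under the gripper, with about 13 mm clear on each side, so I'll go down to it.

```bash
python3 -m pendant '[[[-0.2,0,1.5,0.007,-0.008,0.007,100],[0,0,1.5,0,0,0,100],[0,0,1.5,0,0,0,100],[0,0,0,0,0,0,100]]]'; python3 c.py 0.4837 0.3438 0.024 90
```

```text
time: 20.23
ee_pos: [0.4866, 0.3389, 0.1009]
tcp_rot: [179.8, -0.1, 89.5]
wrist_force: [-0.5, -1.5, -1.4]
opening: 0.0857
shift cm [ 0.47 -0.33  7.69] turn [ 0.004 -0.002 -0.009] open 0.0857
```

```bash
python3 -m pendant '[[[0.4,-0.3,1,0.004,0,-0.009,100],[0,0,1.5,0,0,0,100],[0,0,0.5,0,0,0,100]]]'; python3 c.py 0.4837 0.3438 0.024 90
```

```text
time: 20.48
ee_pos: [0.4842, 0.3423, 0.0701]
tcp_rot: [180.0, -0.1, 89.9]
wrist_force: [-1.2, 0.4, -0.0]
opening: 0.0852
shift cm [ 0.14 -0.05  4.61] turn [ 0.001 -0.002 -0.002] open 0.0852
```

```bash
python3 -m pendant '[[[0.1,0,1.5,0,0,0,100],[0,0,1.5,0,0,0,100],[0,0,1.5,0,0,0,100],[0,0,0,0,0,0,50]]]'; python3 -m pendant '[[[0,0,0,0,0,0,50],[0,0,0,0,0,0,50],[0,0,0,0,0,0,50],[0,0,0,0,0,0,50],[0,0,0,0,0,0,50]]]';python3 -m pendant '[[[0,0,0,0,0,0,50]]]'; python3 c.py 0.61 -0.0808 0.15 90
```

```text
time: 20.82
ee_pos: [0.4841, 0.3434, 0.0232]
tcp_rot: [180.0, -0.1, 89.9]
wrist_force: [-0.4, -0.1, -0.4]
opening: 0.0755
time: 21.23
ee_pos: [0.485, 0.3443, 0.0268]
tcp_rot: [179.8, -0.2, 89.9]
wrist_force: [0.6, 0.5, -0.8]
opening: 0.0573
time: 21.32
ee_pos: [0.4853, 0.3444, 0.0274]
tcp_rot: [179.8, -0.3, 89.9]
wrist_force: [-0.4, -0.1, -0.3]
opening: 0.0575
shift cm [-42.45  12.59 -12.41] turn [ 0.003 -0.004 -0.002] open 0.0575
```

```bash
python3 -m pendant '[[[0,0,-2.5,0,0,0,50],[0,0,-3,0,0,0,50],[0,0,-3,0,0,0,50],[0,0,-3,0,0,0,50],[-2,0,-2,0,0,0,50]]]' 45
python3 -m pendant '[[[-3.4,0.5,0,0,0,0,50],[-3.4,0.5,0,0,0,0,50],[-3.4,0.5,0,0,0,0,50],[-3.4,0.5,0,0,0,0,50],[-3.4,0.5,0,0,0,0,50]]]'
python3 -m pendant '[[[-3.4,0.5,0,0,0,0,50],[-3.4,0.5,0,0,0,0,50],[-3.4,1.5,0,0,0,0,50],[-3.4,1.5,0,0,0,0,50],[-3.4,2,0,0,0,0,50]]]'; python3 c.py 0.61 -0.0808 0.15 90
```

```text
time: 21.73
ee_pos: [0.4821, 0.3238, 0.1621]
tcp_rot: [-179.7, 0.0, 90.0]
wrist_force: [0.9, -0.2, -0.5]
opening: 0.0571
time: 22.15
ee_pos: [0.5095, 0.1528, 0.1708]
tcp_rot: [179.6, -0.4, 90.5]
wrist_force: [1.1, 0.0, -0.3]
opening: 0.0564
time: 22.57
ee_pos: [0.5704, -0.0251, 0.1741]
tcp_rot: [179.3, -0.4, 90.6]
wrist_force: [0.9, 1.1, 0.6]
opening: 0.0569
shift cm [-5.62  3.87  2.42] turn [ 0.013 -0.007  0.01 ] open 0.0569
```

```bash
python3 -m pendant '[[[-2.8,1.9,0,0.013,-0.007,0.01,50],[-2.6,1.9,0.5,0,0,0,50],[0,0,2,0,0,0,50],[0,0,1,0,0,0,50],[0,0,0,0,0,0,50]]]'; python3 c.py 0.61 -0.0810 0.08 90
```

```text
time: 22.98
ee_pos: [0.6131, -0.0906, 0.139]
tcp_rot: [179.8, 0.1, 89.5]
wrist_force: [0.0, 0.5, -0.9]
opening: 0.0571
shift cm [ 0.97 -0.34  5.89] turn [ 0.004  0.002 -0.009] open 0.0571
```

```bash
python3 -m pendant '[[[0.8,-0.3,1,0.004,0.002,-0.009,50],[0,0,2,0,0,0,50],[0,0,2,0,0,0,50],[0,0,1,0,0,0,50],[0,0,0,0,0,0,50]]]'; python3 c.py 0.61 -0.0810 0.045 90
```

```text
time: 23.4
ee_pos: [0.6092, -0.0787, 0.081]
tcp_rot: [179.8, -0.0, 90.2]
wrist_force: [-1.1, -0.4, -0.0]
opening: 0.0571
shift cm [-0.23  0.07  3.6 ] turn [ 0.003 -0.     0.004] open 0.0571
```

```bash
python3 -m pendant '[[[-0.2,0.1,0.8,0,0,0,50],[0,0,1,0,0,0,50],[0,0,1,0,0,0,50],[0,0,0.5,0,0,0,50],[0,0,0.3,0,0,0,50]]]'; python3 c.py 0.61 -0.0810 0.037 90
```

```text
time: 23.82
ee_pos: [0.6118, -0.0796, 0.0466]
tcp_rot: [179.5, 0.0, 90.3]
wrist_force: [-0.4, -0.1, -0.4]
opening: 0.0569
shift cm [-0.14 -0.19  0.96] turn [0.008 0.    0.006] open 0.0569
```

```bash
python3 -m pendant '[[[-0.1,-0.2,0.3,0.008,0,0.006,50],[0,0,0.3,0,0,0,50],[0,0,0.2,0,0,0,50],[0,0,0.1,0,0,0,50],[0,0,0,0,0,0,50]]]'; python3 c.py 0.61 -0.0810 0.037 90
```

```text
time: 24.23
ee_pos: [0.6096, -0.081, 0.0363]
tcp_rot: [-179.9, 0.0, 89.9]
wrist_force: [0.5, 0.4, -0.6]
opening: 0.0572
shift cm [ 0.    0.04 -0.07] turn [-0.001  0.    -0.001] open 0.0572
```

```bash
python3 -m pendant '[[[0,0,0,0,0,0,100],[0,0,0,0,0,0,100],[0,0,0,0,0,0,100],[0,0,0,0,0,0,100],[0,0,-1,0,0,0,100]]]' 30; python3 -m pendant '[[[0,0,-3,0,0,0,100],[0,0,-3,0,0,0,100],[0,0,-3,0,0,0,100],[0,0,-3.5,0,0,0,100],[0,-3,0,0,0,0,100]]]';python3 -m pendant '[[[-1,-3.5,0,0,0,0,100],[-1,-3.5,0,0,0,0,100],[-1,-3.5,0,0,0,0,100],[-1,-3.5,0,0,0,0,100],[-1,-3.5,0,0,0,0,100]]]';python3 -m pendant '[[[-1,-3,0,0,0,0,100],[-2,-2,0,0,0,0,100],[0,0,0,0,0,0,100],[0,0,0,0,0,0,100]]]'
python3 - <<'E'
from fit import *
im=[np.array(bot.camera(k))[:,:,::-1] for k in("scene","top")]
# objects now stand 10 mm up, lower 12 mm hidden: judge by the visible part, z 0.022..top
for n,g,h in(("pot",(.61,-.081),.062),("jar",(.61,-.163),.052),("bottle",(.61,.001),.092),("slide_box",(.609,.083),.08)):
    P=M[n].copy();P[:,2]=np.where(P[:,2]==0,.022,P[:,2]+.01);M[n]=P
    x,i,c=fit(n,np.array([*g,0.]),0);print(n,np.round(x[:2],4),round(i,3),c)
for n,g in(("open_pot",(.487,-.3839)),("open_slide_box",(.3452,.2881))):
    x,i,c=fit(n,np.array([*g,.56 if "s" in n else 0]),"s" in n);print(n,np.round(x[:2],4),round(i,3),c)
cv2.imwrite("pics/s5.png",cv2.resize(im[0][150:290,190:370],None,fx=4,fy=4,interpolation=cv2.INTER_CUBIC))
cv2.imwrite("pics/t5.png",cv2.resize(im[1][120:180,190:340],None,fx=5,fy=5,interpolation=cv2.INTER_CUBIC))
E
```

```text
time: 24.65
ee_pos: [0.6092, -0.081, 0.0459]
tcp_rot: [-179.9, 0.0, 89.9]
wrist_force: [-0.9, -0.3, -0.5]
opening: 0.0853
time: 25.07
ee_pos: [0.5826, -0.081, 0.1804]
tcp_rot: [179.9, 0.0, 90.0]
wrist_force: [0.2, 0.5, 1.4]
opening: 0.0854
time: 25.48
ee_pos: [0.4054, -0.1308, 0.187]
tcp_rot: [179.3, 0.2, 90.2]
wrist_force: [-0.5, -0.4, 0.6]
opening: 0.0854
time: 25.82
ee_pos: [0.3476, -0.1626, 0.1916]
tcp_rot: [178.9, 0.4, 90.1]
wrist_force: [-0.0, -0.3, 0.4]
opening: 0.0856
pot [ 0.6086 -0.0808] 0.895 ['top', 'scene']
jar [ 0.6094 -0.1632] 0.868 ['top', 'scene']
bottle [ 0.6093 -0.002 ] 0.873 ['top', 'scene']
slide_box [0.608  0.0812] 0.88 ['top', 'scene']
open_pot [ 0.4872 -0.3839] 0.928 ['top', 'scene']
open_slide_box [0.3446 0.2891] 0.904 ['top', 'scene']
```

View pics/s5.png

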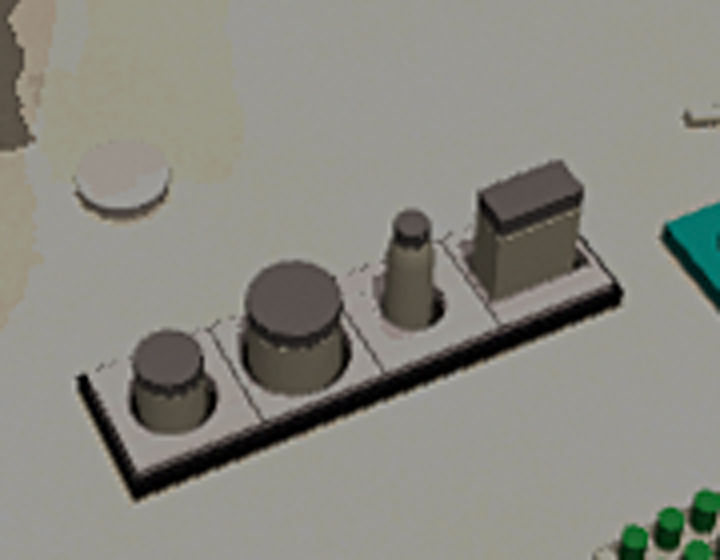

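View pics/t5.png

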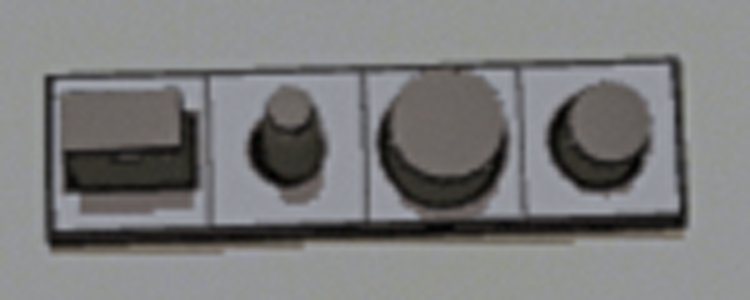

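All four stand upright inside their rims, in the scene crop at jar (170,385), pot (293,330), bottle (410,270) and slide box (528,230). Both open look-alikes are unmoved and the gripper is clear, so I'm handing in.

```bash
python3 -c "
from workcell import bot
print(bot.job_done())"
```

```text
the job is handed in; nothing more can be done
None
```

I packed the bottle, slide box, jar and pot into their matching wells and handed the job in at about 26 s of robot time.

- **Containers:** refitting their outlines in both cameras at the end put each one within about 3–4 mm of its well centre. The bottle was the furthest off, about 3.3 mm along the row. All four looked upright and inside the well rims.
- **Depth:** I did not measure how far down each one sits. I judged it from the height at which I released them and from the outlines, which fit well (87–90% overlap) when the bases are assumed to be on the well floors.
- **Open look-alikes:** the open pot and open slide box measured within about 1 mm of where they started.
- **Arm:** it finished clear of everything, and wrist force readings stayed around 2 N throughout.
- **A check that disagreed:** right after I placed the bottle, a fit from the scene camera alone put it about 14 mm off with poor overlap (0.50). The final fit with both cameras and the picture showed it in place.

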